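# Send a skewer clip down the drying rail

## Task

Hang the clip of bamboo skewers by its grooved roller on the high end of the sloped drying rail, above the sprung yellow gate: set it down on the rail while you hold it, do not drop it. With the roller kept down on the rail, push it gently through the gate (never bear on rail or gate with more than about 20 N), then let go so that it rolls by itself down to the red stop and comes to rest hanging there, with the gate sprung shut behind it. Leave the pot, saucer, funnel and dibber where they are.

Things in the scene. Friction and masses are not known exactly. Their poses are not given: they have to be found in the camera images.
- stand: fixed drying-rail stand: wood base 370 x 90 x 18 mm, two aluminium posts at x = -168 and +172 mm carrying a steel bar on edge over y = 0 (posts end below the bar's top). Origin under the base's centre; x points downhill along the rail, y across, z up
- mid (a point): middle of the bar's top edge at its NOMINAL height, 165 mm above the stand's origin; axes as the stand. Bar 4 mm thick, 20 mm tall, falls 8 degrees towards +x. Bar, gate and stop together are clamped at a height that is not measured: really up to 12 mm higher or lower than nominal all along (slope true, rigid in use), so find it by touch
- load (a point): where the roller is to be set: point on the bar's top edge (nominal height, true within 12 mm) at x = -105 mm in the stand's frame, uphill of the gate; axes as the stand
- stop (a point): point on the bar's top edge (nominal height, true within 12 mm) at x = +125 mm in the stand's frame, where the roller's groove rests when the hanger is against the red stop block (16 mm wide, 20 mm above the bar); axes as the stand
- gate_pin (a point): on the upright pin of the gate at the height of the bar's top edge (nominal, true within 12 mm): x = -50, y = +40 mm in the stand's frame; axes as the stand. Shut, the arm (48 mm long, 4 mm thick) lies from here square across the bar, 5 to 15 mm above its top edge; the yoke meets it after about 35 mm of travel from point load
- gate (a joint): sprung yellow gate arm, rad: 0 = shut, grows to at most 1.4 as the hanger pushes it open downhill. It springs shut by itself, cannot open uphill and takes about 3 to 6 N on the hanger's yoke; the hanger's weight alone cannot open it. It slips off the yoke and shuts behind it once the roller is about 60 mm past point gate_pin; until then it rubs on the yoke, pushing it 5 N towards -y
- grip (a point): centre of the hanger's orange grip block, 18 (x) x 16 (y) x 40 (z) mm, on top of the hanger. Hanger axes: x along its travel (to be pointed downhill like the stand's x), y across, z up
- hanger: skewer hanger, about 280 g, 152 mm tall: a C-shaped hook with the bundle of skewers (128 mm along y, 42 along x, 21 tall with the clip) at its foot, on which it stands. Spine at y = -18 mm (4 mm thick), C open to +y: held high, it comes from the stand's -y side and moves towards +y to take the bar in. Origin under its centre, 132 mm below the grip centre; axes as point grip
- groove (a point): lowest point of the roller's groove, 50 mm below the grip centre and 61 mm above the bundle; rests on the bar's top edge when seated. Groove floor 8 mm wide, flanges 5 mm deeper and flared to 13 mm; yoke plates 34 mm long (x) and 26 mm apart (y) stand beside the roller down to groove level
- roller: the white grooved roller in the hanger's yoke, groove diameter 16, flange diameter 26 mm; turns freely on its axle; origin on the axle, 8 mm above the groove point
- pot: black plastic plant pot, 90 mm wide, 80 mm tall; bystander; origin under its centre
- saucer: terracotta saucer, 110 mm wide, 22 mm tall; bystander; origin under its centre
- funnel: small green plastic funnel standing mouth down, 76 mm wide, 65 mm tall; bystander; origin under its centre
- dibber: stainless dibber with a wooden grip, lying, about 190 mm long, 18 mm thick; bystander; origin near its middle, underside
There are look-alikes about, which are no part of the job. What is meant by the hanger is not black, and is the smaller of those in its own colour.

How it is judged:
By the outcome, as a careful person would: the job done as asked, in the order asked, and still so for the second after the job is handed in, with the robot touching nothing.
It also fails if it takes over 72 s, if anything falls off the work surface, if the arm or the gripper's body presses on something with over 40 N, if the wrist force passes 120 N, or if a joint passes its speed limit or range.

## Robot

A 6-joint arm with a two-finger parallel gripper is mounted at the origin on the work surface. World frame = base frame: x ahead of the robot, y to its left, z up, the work surface at z = 0. Lengths are in m, angles in rad, forces in N, time in s.
With the tool pointing down it reaches from about 0.375 to 0.975 m from the base axis. Payload 3.8 kg.
Tool frame: the origin (TCP) lies at the very end of the fingers, on their centre line; the grasp point (between the pads) lies 19 mm behind it; z points along the fingers, y is the line along which they close (so a half turn about z gives the same grasp; the last joint's range is limited). The gripper opens to 85 mm and grips with 20 to 120 N. Pads are 22 mm wide; open, the fingers measure 114 mm over their backs; the gripper's body (76 mm by 85 mm) begins 54 mm behind the grasp point. The pads swing forward as they close: fully open they stand 13 mm farther back than shut.
Start: joints at [1.223, 0.264, 1.604, -0, 1.274, -0.037], TCP at [0.206, 0.643, 0.231] pointing down, gripper open.
Joint ranges: [-2.63, 2.63], [-0.94, 2.18], [0.31, 2.57], [-1.31, 4.45], [0, 2.66], [-2.55, 2.55]. Speed limits (rad/s): [2.57, 2.57, 3.14, 3.14, 3.14, 3.14].

## Interface

Orientations are given as a rotation vector (axis times angle).
In Python, from workcell import monitor, viewer, workorder gives the robot as it stands.
- The arm moves only by the tool jog_arm, never from a script. Its argument "commands" is a list of rows, each an object with "travel": the shift along the tool's x, y, z in mm, a list of three; "rot": the turn, a rotation vector about the tool's x, y, z in degrees, a list of three; "claw": the closure in counts, from 0 (fully open) to 255 (shut). A call has exactly 5 rows; each row shifts and turns the commanded pose from where the row before left it, along the tool's axes as they then stand; what a row does not reach is not made up. A row lasts 1/10 s, in which the tool goes at most 50 mm and 8.59 degrees, less where a joint would pass 70% of its speed; a pose out of reach is approached as far as the arm can. A call is refused whole if a number of a shift passes 50 or a number of a turn 8.59, either way. A call with a gripper value outside its range is refused whole. The fingers move at their own pace and stop on an object; "force" is the grip in N (left out, the last holds). Time passes only in rows, so rows that do not move let the fingers close, or fill a call up. It gives the time, the measured TCP pose, the force, the opening and the grip force at its end, in the units of the state.
- monitor.read_state(): the state, without advancing time (a new reading comes with each control period).
- viewer.read_camera(name): name is "scene" or "top"; returns a dict with "color" (480x640x3 uint8, blue, green, red), "camera_matrix" (3x3 intrinsics, pixels), "R" (3x3) and "t" (3): a world point X has camera coordinates R X + t. Camera axes: x right, y down, z forward; pixel columns grow to the right and rows downward; lengths in m; the calibration is good to about 2 mm. A picture is of the moment at which its call begins. There is no depth.
- workorder.finish_job(): hands the job in; it is judged then, once.
The state is a dict: "time": time; "q": joint angles; "joint_vel": joint speeds; "joint_torque": joint torques, N m; "tool_pos": TCP position; "tcp_rot": TCP orientation; "wrist_force": force on the tool from outside, world axes, zero at the start; "torque": the same for the moment, N m; "width": opening from 0.0 (shut) to 1.0 (fully open); "grip_force": force on a finger pad.
Only numpy, scipy, OpenCV 4.12 (cv2) and the standard library are available. Lean on these libraries where they do the work, as an engineer would, in place of code of your own. Each camera call takes 0.05 s, during which the arm holds its last target. There are 200 camera calls.

## Working session

There is one attempt and no reset: what is moved stays moved. The work goes in short steps, Python scripts to look and compute and a tool call to move; the robot and the scene stay as the last step left them, time stands still between calls to the robot, and variables do not carry over. Pictures are saved under pics/ and viewed, at most 10 in all, crops included, and the job is handed in when it is done.

Besides the shell and the picture viewer there is one more tool, called as name(argument=value, ...) on one line, values as JSON. jog_arm: Moves the arm, as the interface text tells. Its arguments: {"type":"object","properties":{"commands":{"type":"array","items":{"type":"object","properties":{"travel":{"type":"array","items":{"type":"number"}},"rot":{"type":"array","items":{"type":"number"}},"claw":{"type":"number"}}}},"force":{"type":"number"}},"required":["commands"]}

```bash
mkdir -p pics; ls
cat > h.py <<'E'
import numpy as np, cv2
from workcell import monitor, viewer, workorder
from scipy.spatial.transform import Rotation as Ro
def cam(n,save=None):
    c=viewer.read_camera(n)
    if save: cv2.imwrite(f'pics/{save}.png',c['color'])
    return c
def pix(c,X):
    p=np.array(c['camera_matrix'])@(np.array(c['R'])@np.array(X,float)+np.array(c['t']).ravel()); return p[:2]/p[2]
def ray(c,u,v):
    R=np.array(c['R']);t=np.array(c['t']).ravel()
    d=R.T@np.linalg.solve(np.array(c['camera_matrix']),[u,v,1.]); return -R.T@t,d/np.linalg.norm(d)
def onz(c,u,v,z):
    o,d=ray(c,u,v); return o+d*(z-o[2])/d[2]
def tri(c1,p1,c2,p2):
    o1,d1=ray(c1,*p1);o2,d2=ray(c2,*p2)
    s=np.linalg.lstsq(np.c_[d1,-d2],o2-o1,rcond=None)[0]
    a,b=o1+s[0]*d1,o2+s[1]*d2; return (a+b)/2,np.linalg.norm(a-b)
E
python3 - <<'E'
from h import *
for n in('scene','top'):
    c=cam(n,n+'0'); R=np.array(c['R']); print(n,-R.T@np.array(c['t']).ravel(),R[2],c['camera_matrix'][0][0])
s=monitor.read_state(); print(s)
E
```

```text
pics
scene [ 1.22007453 -0.46435342  0.76929497] [-0.66139839  0.37325858 -0.65056145] 496.49573500877165
top [ 0.41580747 -0.0862444   0.96169981] [ 0.1849963  -0.02466486 -0.98242965] 446.3567309829233
{'time': 0.1, 'q': array([ 1.22312446e+00,  2.64701360e-01,  1.60523773e+00,  2.44479269e-05,
        1.27370441e+00, -3.68681546e-02]), 'joint_vel': array([-0.00090525, -0.00038425, -0.0035038 ,  0.00179876, -0.00091337,
        0.00118822]), 'joint_torque': array([ 8.61113622e-04, -5.16711760e+01, -3.68590772e+01,  9.45328952e-05,
        6.13498254e-03,  5.61770577e-06]), 'tool_pos': array([0.20617943, 0.64204631, 0.2300705 ]), 'tcp_rot': array([-0.48619337, -3.10332147,  0.00315467]), 'wrist_force': array([ 0.05824657, -0.21534093, -0.33970552]), 'torque': array([-0.02623827, -0.04778881, -0.04447798]), 'grip_force': 0.0, 'width': 0.9997408195462628}
```

View pics/scene0.png

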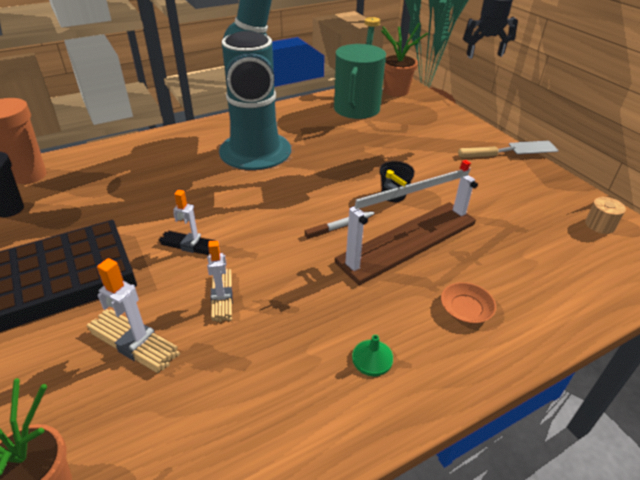

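View pics/top0.png

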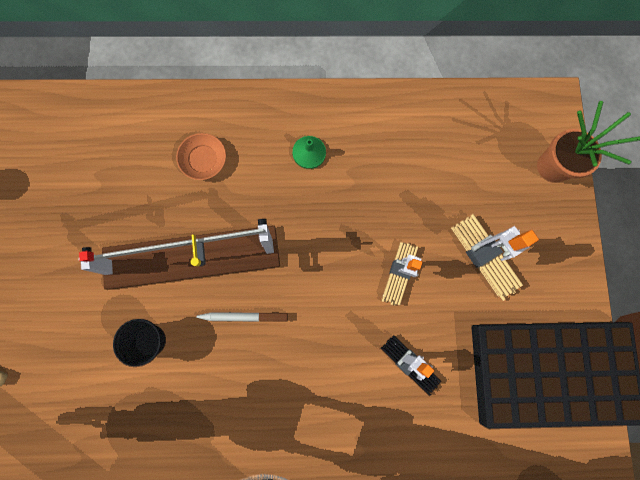

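The scene view holds three hangers: small bamboo at (217,255), large bamboo at (125,310) and a black one at (190,225). I choose the small bamboo one, at top-view pixel (405,270). Rail: high end at top-view (265,235), red stop (86,255), gate pin (195,262).

Run:
```python
from h import *
s=cv2.imread('pics/scene0.png');t=cv2.imread('pics/top0.png')
a=cv2.resize(s[230:330,180:260],(400,500),interpolation=cv2.INTER_CUBIC)
b=cv2.resize(t[230:330,365:445],(400,500),interpolation=cv2.INTER_CUBIC)
cv2.imwrite('pics/crop1.png',np.hstack([a,b]))
S=cam('scene');T=cam('top')
def blobs(c,lo,hi,n):
    h=cv2.cvtColor(c['color'],cv2.COLOR_BGR2HSV);m=cv2.inRange(h,lo,hi)
    N,l,st,ce=cv2.connectedComponentsWithStats(m)
    for i in range(1,N):
        if st[i,4]>n: print(st[i],ce[i].round(1))
for nm,lo,hi in(('orange',(8,225,150),(18,255,255)),('red',(0,200,120),(4,255,255)),('yellow',(24,200,100),(34,255,255))):
    for k,c in(('S',S),('T',T)):
        print(nm,k);blobs(c,lo,hi,15)
```

```text
orange S
[175 190  12  18 102] [181.2 196.4]
[208 241  12  15  76] [213.8 244.8]
[ 98 258  25  34 444] [111.5 272.7]
orange T
[509 235  11  15  42] [513.4 242.2]
[407 259  11  10  22] [410.8 263. ]
[418 363   7  11  19] [420.7 367.4]
red S
[460 160  10  10  65] [464.7 164.6]
red T
[ 79 251   9  10  60] [ 83.4 255.5]
yellow S
[386 169  21  16 140] [394.8 177. ]
yellow T
[193 235   4  23  39] [194.1 246.5]
[193 259   8   7  25] [197.2 261.9]
```

View pics/crop1.png

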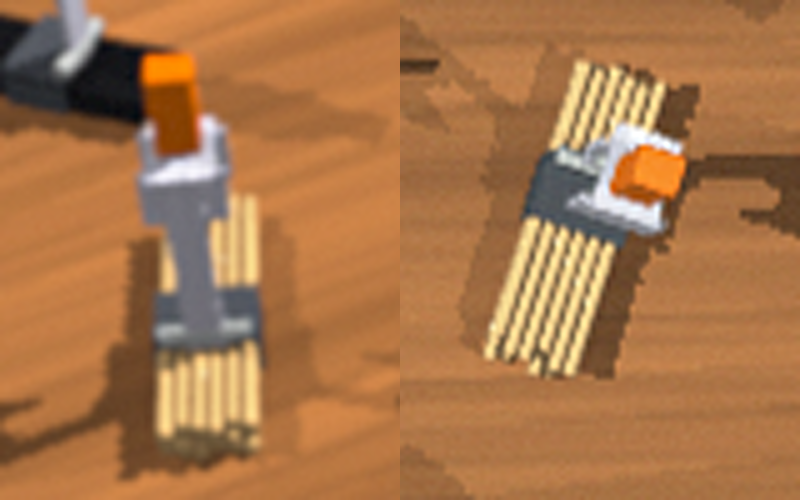

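The crop confirms the small bamboo hanger. The orange block is at scene (214,251) and top (411,265). The spine faces the scene camera (+x world), so the C opens towards the robot. Next I measure the stand and hanger.

Run:
```python
from h import *
s=cv2.imread('pics/scene0.png');t=cv2.imread('pics/top0.png')
a=cv2.resize(s[155:285,330:490],(480,390),interpolation=cv2.INTER_CUBIC)
b=cv2.resize(t[215:295,70:286],(648,240),interpolation=cv2.INTER_CUBIC)
o=np.zeros((600,800,3),np.uint8); o[:240,:648]=b
a=cv2.resize(s[155:275,330:490],(480,360),interpolation=cv2.INTER_CUBIC);o[240:,:480]=a
cv2.imwrite('pics/crop2.png',o)
S=cam('scene');T=cam('top')
print('red',tri(S,(464.7,164.6),T,(83.4,255.5)))
h=cv2.cvtColor(T['color'],cv2.COLOR_BGR2HSV)
print('base hsv',h[270,150],h[282,130],h[262,250],'table',h[300,330],'bamboo',h[290,400])
m=cv2.inRange(h,(15,60,170),(28,150,255)); m[:,:375]=0;m[:,430:]=0;m[:235]=0;m[310:]=0
p=cv2.findNonZero(m);r=cv2.minAreaRect(p);print(len(p),r)
bx=cv2.boxPoints(r);print(np.array([onz(T,*q,0.018) for q in bx]).round(4))
# orange full mask
for k,c,w in(('S',S,(200,235,228,270)),('T',T,(400,252,428,280))):
    h=cv2.cvtColor(c['color'],cv2.COLOR_BGR2HSV);m=cv2.inRange(h,(6,215,100),(19,255,255));z=np.zeros_like(m);z[w[1]:w[3],w[0]:w[2]]=m[w[1]:w[3],w[0]:w[2]]
    p=cv2.findNonZero(z)[:,0];print(k,len(p),p.mean(0),p.min(0),p.max(0))
```

```text
red (array([0.53486392, 0.30562948, 0.16032045]), np.float64(0.001592053113790471))
base hsv [ 11 149  65] [ 11 158 103] [ 11 151  88] table [ 14 151 182] bamboo [ 20 109 238]
618 ((398.2934875488281, 276.9000549316406), (19.05592918395996, 70.47801208496094), 18.060474395751953)
[[ 0.4377 -0.2432  0.018 ]
 [ 0.5795 -0.2969  0.018 ]
 [ 0.5661 -0.3354  0.018 ]
 [ 0.4249 -0.2807  0.018 ]]
S 175 [213.76       249.22857143] [208 241] [219 259]
T 77 [413.61038961 264.48051948] [407 259] [421 269]
```

View pics/crop2.png

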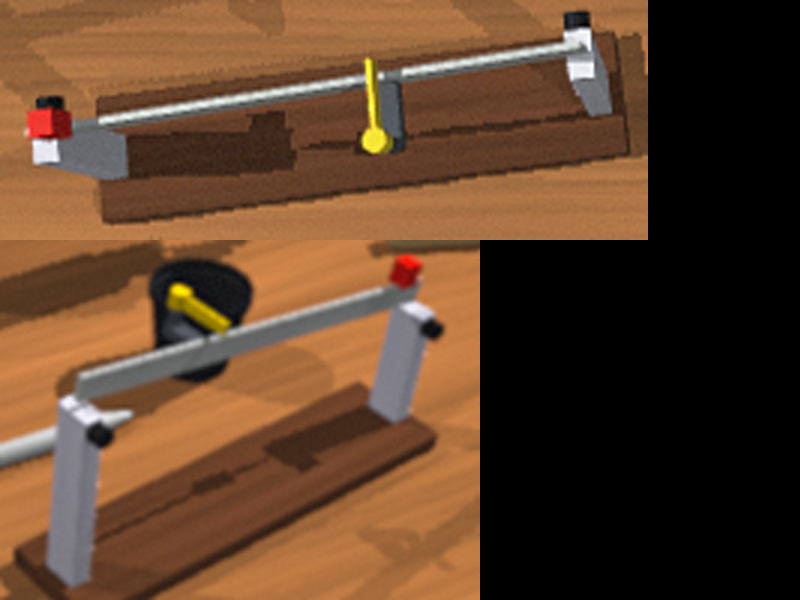

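Run:
```python
from h import *
S=cam('scene');T=cam('top')
C=np.array([onz(T,*p,0.018) for p in((103.7,247.7),(104.7,289),(279.3,266.7),(275.7,225.7))]);print(C.round(4))
print('sides',[np.linalg.norm(C[i]-C[(i+1)%4]).round(4) for i in range(4)])
ex=(C[0]+C[1]-C[2]-C[3]);ex/=np.linalg.norm(ex);yaw=np.degrees(np.arctan2(ex[1],ex[0]));c=C.mean(0);c[2]=0
print('stand',c,'yaw',yaw)
ey=np.array([-ex[1],ex[0],0])
for n,x,y in(('load',-105,0),('stop',125,0),('gate',-50,40),('hi',-185,0),('lo',185,0)):
    X=c+ex*x/1e3+ey*y/1e3+[0,0,.165-np.tan(np.radians(8))*x/1e3]; print(n,X.round(4),pix(T,X).round(1),pix(S,X).round(1))
# bar ends triangulated
hi=tri(T,(70+585/3,215+45/3),S,(330+78/3,155+(376-240)/3)); lo=tri(T,(70+72/3,215+127/3),S,(330+412/3,155+(288-240)/3))
print('hi',hi,'lo',lo); d=lo[0]-hi[0];print('yaw bar',np.degrees(np.arctan2(d[1],d[0])),'slope',np.degrees(np.arctan2(d[2],np.hypot(*d[:2]))),np.linalg.norm(d))
for q in(hi[0],lo[0]): w=q-c; print('stand frame',w@ex,w@ey,w[2])
print('pin',tri(S,(330+182/3,155+(295-240)/3),T,(70+375/3,215+140/3)))
# hanger
a=onz(T,409.4,244.6,.02);b=onz(T,391.2,303,.02);print('bundle',a,b,np.linalg.norm(a-b),'yaw of y axis',np.degrees(np.arctan2(*(b-a)[1::-1])),(a+b)/2)
print('grip',tri(S,(213.8,249.5),T,(413.5,264.5)))
```

```text
[[ 0.5726  0.3349  0.018 ]
 [ 0.4854  0.3269  0.018 ]
 [ 0.5266 -0.0365  0.018 ]
 [ 0.6155 -0.029   0.018 ]]
sides [np.float64(0.0876), np.float64(0.3656), np.float64(0.0892), np.float64(0.3664)]
stand [0.55000287 0.14907166 0.        ] yaw 96.59656805285933
load [0.5621 0.0448 0.1798] [228.5 236.9] [377.7 194.7]
stop [0.5356 0.2732 0.1474] [105.3 256. ] [453.2 173. ]
gate [0.516  0.0948 0.172 ] [200.4 263.6] [384.8 180.1]
hi [ 0.5713 -0.0347  0.191 ] [273. 230.] [346.9 203.6]
lo [0.5288 0.3328 0.139 ] [ 74.2 260.9] [470.3 168.1]
hi (array([ 0.57238187, -0.01828405,  0.19339413]), np.float64(0.005937129131472931)) lo (array([0.53865402, 0.30346881, 0.14245508]), np.float64(0.016091893288167604))
yaw bar 95.98419329000403 slope -8.948020365693713 0.32750154200220005
stand frame -0.16881860412348274 -0.003005410333469004 0.19339413432975566
stand frame 0.1546787184585033 -0.006463067100437075 0.1424550834376639
pin (array([0.51888344, 0.10292552, 0.18783807]), np.float64(0.0051191215077331445))
bundle [ 0.56983448 -0.31590364  0.02      ] [ 0.44641073 -0.27042519  0.02      ] 0.13153596407263768 yaw of y axis 159.77246861667072 [ 0.50812261 -0.29316442  0.02      ]
grip (array([ 0.51356576, -0.29317402,  0.1336576 ]), np.float64(0.0011654317264402404))
```

The geometry holds up: base sides measure 366 × 88 mm, grip height 134 mm against an expected 132, bundle 131 mm. Next I fit the bar's line in the top view and work out the first move.

```bash
cat >> h.py <<'E'
c0=np.array([.55,.149,0]);YAW=96.5
def st():
    s=monitor.read_state();R=Ro.from_rotvec(s['tcp_rot']);return s,np.array(s['tool_pos']),R
def plan(target,yawy,p=None,R=None):
    "tool-frame shift (mm) and yaw turn (deg about tool z) to reach target TCP pointing straight down with tool y at yawy (mod 180)"
    s,p0,R0=st(); p=p0 if p is None else p; R=R0 if R is None else R
    M=R.as_matrix(); cy=np.degrees(np.arctan2(M[1,1],M[0,1])); d=(yawy-cy+90)%180-90
    a=np.radians(cy+d);y=np.array([np.cos(a),np.sin(a),0]);z=np.array([0,0,-1.]);G=np.c_[np.cross(y,z),y,z]
    rv=(R.inv()*Ro.from_matrix(G)).as_rotvec(degrees=True)
    print('cur yawy',cy.round(2),'turn rv',rv.round(2),'shift tool-now',(R.inv().apply(np.array(target)-p)*1e3).round(1),'shift in goal axes',(G.T@(np.array(target)-p)*1e3).round(1))
E
python3 - <<'E'
from h import *
T=cam('top');g=cv2.cvtColor(T['color'],cv2.COLOR_BGR2GRAY).astype(float)
ey=np.array([np.cos(np.radians(YAW+90)),np.sin(np.radians(YAW+90)),0]);ex=np.array([ey[1],-ey[0],0])
for u in(115,130,150,170,220,235,250):
    v0=230+(273-u)*30.9/198.8; r=np.arange(int(v0)-7,int(v0)+8); k=g[r,u].astype(int)
    i=r[np.argmax(k)]; w=np.clip(g[i-2:i+3,u]-120,0,None); v=(w*np.arange(i-2,i+3)).sum()/w.sum()
    X=onz(T,u,v,.165)
    for _ in range(4):
        x=(X-c0)@ex; X=onz(T,u,v,.165-np.tan(np.radians(8))*x)
    print(u,round(v,2),k,'stand x,y',round(x,4),round((X-c0)@ey,4))
plan([.5136,-.2932,.25],-20.2)
E
```

```text
115 252.81 [ 74  69  71  59 100 187 222 150  95  95  82  68  65  38  44] stand x,y 0.1063 -0.003
130 250.31 [ 73  75  66  58 142 238 214 115  97  88  79  75  66  65  38] stand x,y 0.0777 -0.0033
150 247.22 [ 73  75  65  77 153 231 204  91  93  88  84  76  69  71  72] stand x,y 0.04 -0.0033
170 244.11 [ 66  75  67  94 172 222 197  92  91  83  78  81  73  69  68] stand x,y 0.0025 -0.0034
220 236.09 [ 98  75  74 100 178 229 200  89  91  78  75  79  75  74  78] stand x,y -0.0897 -0.004
235 233.7 [106  96  69  72 120 205 209 145  93  98  68  82  79  82  76] stand x,y -0.1171 -0.0041
250 231.32 [110  99  71  59 134 229 197  86  97  74  58  64  66  66  78] stand x,y -0.1442 -0.0042
cur yawy 72.19 turn rv [-0.000e+00 -1.000e-02 -8.761e+01] shift tool-now [-578.6 -797.1  -18.7] shift in goal axes [ 772.2 -611.4  -18.8]
```

```bash
sed -i 's/^c0=.*/c0=np.array([.5536,.1494,0]);YAW=96.8/' h.py
cat >> h.py <<'E'
def rows(wps,turn):
    "wps: list of (xyz,nrows); turn: total deg about tool z, spread evenly"
    s,p,R=st(); N=sum(n for _,n in wps); q=p
    for w,n in wps:
        w=np.array(w);a=q
        for k in range(1,n+1):
            tgt=a+(w-a)*k/n; d=(R.inv().apply(tgt-q)*1e3).round(0); print(d.astype(int).tolist(),round(turn/N,1))
            q=q+R.apply(d/1e3); R=R*Ro.from_rotvec([0,0,round(turn/N,1)],degrees=True)
    print('end',q.round(4))
E
python3 - <<'E'
from h import *
rows([([.45,.2,.29],12),([.5136,-.2932,.24],13)],92.4)
E
```

```text
[-31, -29, -5] 3.7
[-32, -27, -5] 3.7
[-34, -25, -5] 3.7
[-36, -22, -5] 3.7
[-37, -20, -4] 3.7
[-38, -18, -5] 3.7
[-39, -15, -5] 3.7
[-40, -13, -5] 3.7
[-41, -10, -5] 3.7
[-42, -7, -5] 3.7
[-41, -5, -5] 3.7
[-42, -2, -5] 3.7
[-36, -13, 4] 3.7
[-37, -11, 4] 3.7
[-37, -9, 4] 3.7
[-38, -6, 3] 3.7
[-38, -4, 4] 3.7
[-38, -1, 4] 3.7
[-38, 1, 4] 3.7
[-38, 4, 4] 3.7
[-38, 6, 4] 3.7
[-38, 8, 4] 3.7
[-36, 11, 4] 3.7
[-36, 14, 3] 3.7
[-35, 15, 4] 3.7
end [ 0.5135 -0.2931  0.2403]
```

jog_arm(commands=[{"travel":[-31,-29,-5],"rot":[0,0,3.7],"claw":0},{"travel":[-32,-27,-5],"rot":[0,0,3.7],"claw":0},{"travel":[-34,-25,-5],"rot":[0,0,3.7],"claw":0},{"travel":[-36,-22,-5],"rot":[0,0,3.7],"claw":0},{"travel":[-37,-20,-4],"rot":[0,0,3.7],"claw":0}])

```text
time: 0.95
tool_pos: [0.309, 0.4568, 0.2558]
tcp_rot: [0.982, 2.984, 0.001]
wrist_force: [0.7, 1.1, 0.9]
width: 0.998
grip_force: 0.0
```

jog_arm(commands=[{"travel":[-38,-18,-5],"rot":[0,0,3.7],"claw":0},{"travel":[-39,-15,-5],"rot":[0,0,3.7],"claw":0},{"travel":[-40,-13,-5],"rot":[0,0,3.7],"claw":0},{"travel":[-41,-10,-5],"rot":[0,0,3.7],"claw":0},{"travel":[-42,-7,-5],"rot":[0,0,3.7],"claw":0}])

```text
time: 1.45
tool_pos: [0.4103, 0.272, 0.2808]
tcp_rot: [1.449, 2.787, 0.001]
wrist_force: [-0.3, 0.7, -0.3]
width: 1.0
grip_force: 0.0
```

jog_arm(commands=[{"travel":[-41,-5,-5],"rot":[0,0,3.7],"claw":0},{"travel":[-42,-2,-5],"rot":[0,0,3.7],"claw":0},{"travel":[-36,-13,4],"rot":[0,0,3.7],"claw":0},{"travel":[-37,-11,4],"rot":[0,0,3.7],"claw":0},{"travel":[-37,-9,4],"rot":[0,0,3.7],"claw":0}])

```text
time: 1.95
tool_pos: [0.4646, 0.0847, 0.2786]
tcp_rot: [1.878, 2.517, 0.001]
wrist_force: [1.5, -0.1, 0.2]
width: 1.004
grip_force: 0.0
```

jog_arm(commands=[{"travel":[-38,-6,3],"rot":[0,0,3.7],"claw":0},{"travel":[-38,-4,4],"rot":[0,0,3.7],"claw":0},{"travel":[-38,-1,4],"rot":[0,0,3.7],"claw":0},{"travel":[-38,1,4],"rot":[0,0,3.7],"claw":0},{"travel":[-38,4,4],"rot":[0,0,3.7],"claw":0}])

```text
time: 2.45
tool_pos: [0.4893, -0.1046, 0.2595]
tcp_rot: [2.259, 2.182, 0.001]
wrist_force: [1.1, -0.3, 0.5]
width: 1.002
grip_force: 0.0
```

jog_arm(commands=[{"travel":[-38,6,4],"rot":[0,0,3.7],"claw":0},{"travel":[-38,8,4],"rot":[0,0,3.7],"claw":0},{"travel":[-36,11,4],"rot":[0,0,3.7],"claw":0},{"travel":[-36,14,3],"rot":[0,0,3.7],"claw":0},{"travel":[-35,15,4],"rot":[0,0,3.7],"claw":0}])

```text
time: 2.95
tool_pos: [0.5136, -0.2948, 0.2405]
tcp_rot: [2.58, 1.791, 0.001]
wrist_force: [0.7, -0.1, 0.0]
width: 0.998
grip_force: 0.0
```

Run:
```python
from h import *
s,p,R=st();print(s['time'],p,s['wrist_force'],s['q'])
plan([.5136,-.2932,.118],-20.2)
```

```text
2.95 [ 0.51362731 -0.29483427  0.24048974] [ 0.74781846 -0.05383362  0.0397871 ] [-5.63233669e-01  1.02261032e-01  1.77645386e+00  1.37079221e-04
  1.26202662e+00 -2.05991017e-01]
cur yawy -20.47 turn rv [ 0.05  0.   -0.27] shift tool-now [  1.5  -0.7 122.5] shift in goal axes [  1.5  -0.6 122.5]
```

jog_arm(commands=[{"travel":[1,-1,40],"rot":[0,0,0],"claw":0},{"travel":[0,0,40],"rot":[0,0,0],"claw":0},{"travel":[0,0,30],"rot":[0,0,0],"claw":0},{"travel":[0,0,12],"rot":[0,0,0],"claw":0},{"travel":[0,0,0],"rot":[0,0,0],"claw":0}], force=60)

```text
time: 3.45
tool_pos: [0.5115, -0.2909, 0.1162]
tcp_rot: [-2.575, -1.793, 0.003]
wrist_force: [-0.4, 1.3, 0.0]
width: 0.999
grip_force: 0.0
```

Run:
```python
from h import *
s,p,R=st();print(p,s['wrist_force'])
T=cam('top');S=cam('scene')
a=cv2.resize(S['color'][190:330,150:290],(400,400),interpolation=cv2.INTER_CUBIC)
b=cv2.resize(T['color'][205:325,345:465],(400,400),interpolation=cv2.INTER_CUBIC)
cv2.imwrite('pics/grasp.png',np.hstack([a,b]))
```

```text
[ 0.51147282 -0.29092942  0.11624035] [-0.37317149  1.34100433  0.03577092]
```

View pics/grasp.png

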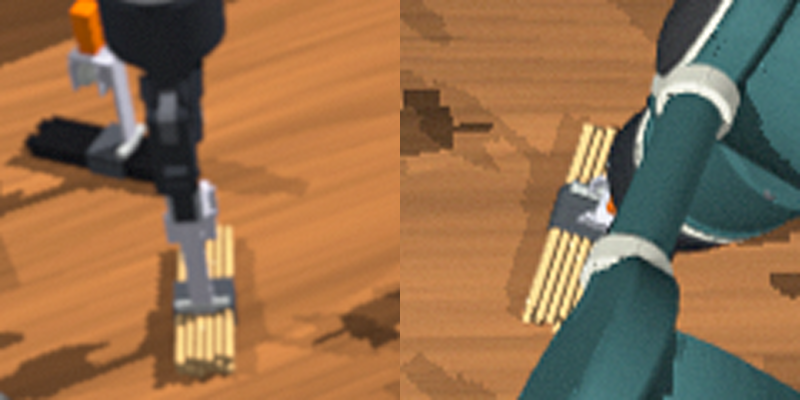

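The fingers straddle the orange block, which is hidden behind the gripper at about crop (195,190). The hanger hasn't moved, so I close.

jog_arm(commands=[{"travel":[0,0,0],"rot":[0,0,0],"claw":255},{"travel":[0,0,0],"rot":[0,0,0],"claw":255},{"travel":[0,0,0],"rot":[0,0,0],"claw":255},{"travel":[0,0,0],"rot":[0,0,0],"claw":255},{"travel":[0,0,0],"rot":[0,0,0],"claw":255}], force=80)

```text
time: 4.05
tool_pos: [0.5132, -0.292, 0.1187]
tcp_rot: [2.577, 1.794, 0.001]
wrist_force: [0.4, -1.0, -1.9]
width: 0.177
grip_force: 78.9
```

jog_arm(commands=[{"travel":[0,0,0],"rot":[0,0,0],"claw":255},{"travel":[0,0,0],"rot":[0,0,0],"claw":255},{"travel":[0,0,-10],"rot":[0,0,0],"claw":255},{"travel":[0,0,-40],"rot":[0,0,0],"claw":255},{"travel":[0,0,-40],"rot":[0,0,0],"claw":255}])

```text
time: 4.55
tool_pos: [0.511, -0.2907, 0.2072]
tcp_rot: [-2.574, -1.792, 0.004]
wrist_force: [0.8, -1.1, -3.5]
width: 0.178
grip_force: 78.9
```

Gripped: width is 15 mm and it carries 3 N. I'm planning the carry to a point on the stand's −y side, with the groove 22 mm above nominal rail height, before moving in.

```bash
cat >> h.py <<'E'
def sf(x,y,z):  # stand frame mm (z above nominal bar top) groove -> world TCP
    a=np.radians(YAW);ex=np.array([np.cos(a),np.sin(a),0]);ey=np.array([-ex[1],ex[0],0])
    return c0+(ex*x+ey*y)/1e3+[0,0,.165-np.tan(np.radians(8))*x/1e3+z/1e3+.0367]
def tosf(p):
    a=np.radians(YAW);ex=np.array([np.cos(a),np.sin(a),0]);ey=np.array([-ex[1],ex[0],0]);w=p-c0;x=w@ex
    return np.array([x,w@ey,w[2]-.0367-.165+np.tan(np.radians(8))*x])*1e3
E
python3 - <<'E'
from h import *
s,p,R=st();print(p,s['wrist_force'])
plan(sf(-105,-115,22),6.8)
rows([([.55,-.25,.235],2),(sf(-105,-115,22),8)],-27.3)
S=cam('scene','lift')
E
```

```text
[ 0.51102897 -0.29073367  0.20722843] [ 0.75627528 -1.07805379 -3.45407011]
cur yawy -20.31 turn rv [ -0.3   -0.14 -27.11] shift tool-now [386.5  37.2 -31. ] shift in goal axes [327.  209.4 -31.2]
[26, 11, -14] -2.7
[25, 12, -14] -2.7
[42, 6, 0] -2.7
[41, 8, -1] -2.7
[40, 9, 0] -2.7
[41, 12, -1] -2.7
[39, 14, 0] -2.7
[39, 15, 0] -2.7
[39, 17, -1] -2.7
[37, 19, 0] -2.7
end [0.6801 0.0587 0.2384]
```

View pics/lift.png

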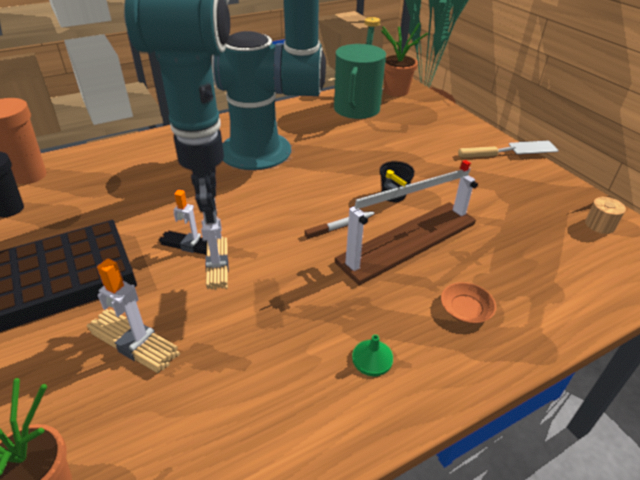

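The hanger hangs upright in the gripper at scene (217,250) and the scene is undisturbed. I carry it over.

jog_arm(commands=[{"travel":[26,11,-14],"rot":[0,0,-2.7],"claw":255},{"travel":[25,12,-14],"rot":[0,0,-2.7],"claw":255},{"travel":[42,6,0],"rot":[0,0,-2.7],"claw":255},{"travel":[41,8,-1],"rot":[0,0,-2.7],"claw":255},{"travel":[40,9,0],"rot":[0,0,-2.7],"claw":255}])

```text
time: 5.1
tool_pos: [0.5999, -0.1343, 0.2373]
tcp_rot: [-2.348, -2.087, 0.001]
wrist_force: [-0.2, -0.7, -2.7]
width: 0.17
grip_force: 79.0
```

jog_arm(commands=[{"travel":[41,12,-1],"rot":[0,0,-2.7],"claw":255},{"travel":[39,14,0],"rot":[0,0,-2.7],"claw":255},{"travel":[39,15,0],"rot":[0,0,-2.7],"claw":255},{"travel":[39,17,-1],"rot":[0,0,-2.7],"claw":255},{"travel":[37,19,0],"rot":[0,0,-2.7],"claw":255}])

```text
time: 5.6
tool_pos: [0.6816, 0.0592, 0.2388]
tcp_rot: [-2.085, -2.348, 0.002]
wrist_force: [0.4, 0.4, -2.2]
width: 0.175
grip_force: 79.2
```

jog_arm(commands=[{"travel":[0,0,0],"claw":255},{"travel":[0,0,0],"claw":255},{"travel":[0,0,0],"claw":255},{"travel":[0,0,0],"claw":255},{"travel":[0,0,0],"claw":255}])

```text
$.commands[0]: bad value
```

Run:
```python
from h import *
s,p,R=st();print(s['time'],p,tosf(p).round(1),s['wrist_force'],s['torque'])
plan(sf(-105,0,22),6.8)
S=cam('scene');T=cam('top')
a=cv2.resize(S['color'][130:290,300:480],(450,400),interpolation=cv2.INTER_CUBIC)
b=cv2.resize(T['color'][140:300,150:290],(350,400),interpolation=cv2.INTER_CUBIC)
cv2.imwrite('pics/pre.png',np.hstack([a,b]))
```

```text
5.6 [0.68155204 0.05923663 0.23883781] [-104.7 -116.4   22.4] [ 0.39016628  0.35107914 -2.21835594] [ 0.02941599 -0.06519135  0.01900852]
cur yawy 6.8 turn rv [-0.09  0.   -0.  ] shift tool-now [  -0.3 -116.4    0.6] shift in goal axes [  -0.3 -116.4    0.4]
```

View pics/pre.png

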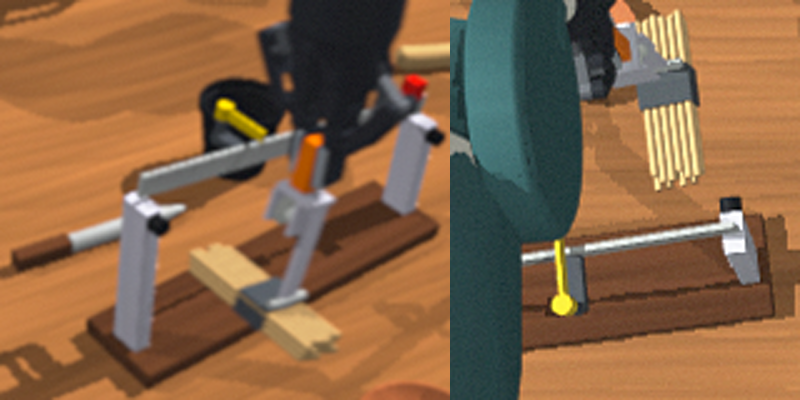

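Run:
```python
from h import *
s,p,R=st();S=cam('scene');T=cam('top')
print('pred grip',pix(S,p+[0,0,.013]).round(1),pix(T,p+[0,0,.013]).round(1))
for k,c in(('S',S),('T',T)):
    h=cv2.cvtColor(c['color'],cv2.COLOR_BGR2HSV);m=cv2.inRange(h,(6,215,100),(19,255,255))
    N,l,q,ce=cv2.connectedComponentsWithStats(m)
    print(k,[(q[i].tolist(),ce[i].round(1).tolist()) for i in range(1,N) if q[i,4]>10])
print('tcp->',pix(S,p).round(1))
M=R.as_matrix();
for n,d in(('+x',[.009,0,0]),('-x',[-.009,0,0])): print(n,pix(S,p+[0,0,.033]+M@d).round(1),pix(S,p+[0,0,-.007]+M@d).round(1))
# bundle: dark clip + bamboo, near top crop (665,85)
h=cv2.cvtColor(T['color'],cv2.COLOR_BGR2HSV);m=cv2.inRange(h,(17,60,150),(28,150,255));z=0*m;z[140:220,224:252]=m[140:220,224:252]
z=cv2.morphologyEx(z,cv2.MORPH_CLOSE,np.ones((25,3)));r=cv2.minAreaRect(cv2.findNonZero(z));print(r)
zb=p[2]-.1187+.021;print('bundle ctr',onz(T,*r[0],zb),tosf(onz(T,*r[0],zb)).round(1)[:2])
b=cv2.boxPoints(r);B=np.array([onz(T,*q,zb) for q in b]);print(np.array([tosf(q)[:2] for q in B]).round(1).tolist())
```

```text
pred grip [427.7 194.2] [211.6 158. ]
S [([420, 183, 12, 23, 136], [425.5, 194.1]), ([175, 190, 11, 18, 154], [180.3, 198.3]), ([97, 259, 26, 33, 553], [110.2, 274.7])]
T [([219, 153, 6, 12, 34], [221.5, 159.1]), ([509, 231, 29, 19, 176], [523.5, 239.3]), ([417, 363, 13, 12, 50], [422.1, 367.7])]
tcp-> [426.6 200.1]
+x [433.1 183.3] [429.5 201.5]
-x [425.9 186.6] [422.4 204.9]
((240.357666015625, 180.91632080078125), (70.98007202148438, 20.585193634033203), 84.42780303955078)
bundle ctr [0.6777013  0.03071059 0.14089255] [-132.5 -109.2]
[[-113.7, -181.4], [-153.3, -180.5], [-150.9, -38.9], [-112.4, -40.1]]
```

The bundle centre sits 27 mm uphill of the grip, so the hanger has swung about 14° in the pads, foot uphill. I raise the grip force and tilt the tool by +14° to bring the hanger upright, then re-measure.

jog_arm(commands=[{"travel":[0,0,0],"rot":[0,0,0],"claw":255},{"travel":[0,0,0],"rot":[0,4,0],"claw":255},{"travel":[0,0,0],"rot":[0,5,0],"claw":255},{"travel":[0,0,0],"rot":[0,5,0],"claw":255},{"travel":[0,0,0],"rot":[0,0,0],"claw":255}], force=120)

```text
time: 6.3
tool_pos: [0.6812, 0.0536, 0.2384]
tcp_rot: [-1.966, -2.198, -0.239]
wrist_force: [-0.5, 0.6, -2.5]
width: 0.164
grip_force: 117.0
```

```bash
cat > m.py <<'E'
from h import *
s,p,R=st();S=cam('scene');T=cam('top');print(s['time'],p,tosf(p).round(1),s['wrist_force'].round(1),s['grip_force'])
M=R.as_matrix();print('tool y,z',M[:,1].round(3),M[:,2].round(3))
h=cv2.cvtColor(T['color'],cv2.COLOR_BGR2HSV);m=cv2.inRange(h,(17,60,150),(28,150,255));z=0*m;z[140:220,215:262]=m[140:220,215:262]
z=cv2.morphologyEx(z,cv2.MORPH_OPEN,np.ones((3,3)));z=cv2.morphologyEx(z,cv2.MORPH_CLOSE,np.ones((25,3)));r=cv2.minAreaRect(cv2.findNonZero(z));print(r)
zb=p[2]-.1187+.021
print(np.array([tosf(onz(T,*q,zb))[:2] for q in cv2.boxPoints(r)]).round(1).tolist(),tosf(onz(T,*r[0],zb)).round(1)[:2])
a=cv2.resize(S['color'][130:290,300:480],(450,400),interpolation=cv2.INTER_CUBIC)
b=cv2.resize(T['color'][140:300,150:290],(350,400),interpolation=cv2.INTER_CUBIC)
cv2.imwrite('pics/pre2.png',np.hstack([a,b]))
E
python3 m.py
```

```text
6.3 [0.68124538 0.05360359 0.2383644 ] [-110.2 -115.4   21.2] [-0.5  0.6 -2.5] 117.03275799751282
tool y,z [ 0.994  0.111 -0.002] [-0.029  0.24  -0.97 ]Traceback (most recent call last):
  File "m.py", line 5, in <module>
    z=cv2.morphologyEx(z,cv2.MORPH_OPEN,np.ones((3,3)));z=cv2.morphologyEx(z,cv2.MORPH_CLOSE,np.ones((25,3)));r=cv2.minAreaRect(cv2.findNonZero(z));print(r)
                                                                                                                ~~~~~~~~~~~~~~~^^^^^^^^^^^^^^^^^^^^
cv2.error: OpenCV(4.12.0) /io/opencv/modules/imgproc/src/convhull.cpp:143: error: (-215:Assertion failed) total >= 0 && (depth == CV_32F || depth == CV_32S) in function 'convexHull'
```

```bash
sed -i 's/z=cv2.morphologyEx(z,cv2.MORPH_OPEN,np.ones((3,3)));//' m.py; python3 m.py
```

```text
6.4 [0.68137894 0.05571285 0.238996  ] [-108.2 -115.8   22.1] [ 0.1  1.1 -2.6] 117.0389199256897
tool y,z [ 0.994  0.114 -0.001] [-0.028  0.238 -0.971]Traceback (most recent call last):
  File "m.py", line 5, in <module>
    z=cv2.morphologyEx(z,cv2.MORPH_CLOSE,np.ones((25,3)));r=cv2.minAreaRect(cv2.findNonZero(z));print(r)
                                                            ~~~~~~~~~~~~~~~^^^^^^^^^^^^^^^^^^^^
cv2.error: OpenCV(4.12.0) /io/opencv/modules/imgproc/src/convhull.cpp:143: error: (-215:Assertion failed) total >= 0 && (depth == CV_32F || depth == CV_32S) in function 'convexHull'
```

Run:
```python
from h import *
s,p,R=st();S=cam('scene');T=cam('top')
a=cv2.resize(S['color'][130:290,300:480],(450,400),interpolation=cv2.INTER_CUBIC)
b=cv2.resize(T['color'][140:300,150:290],(350,400),interpolation=cv2.INTER_CUBIC)
cv2.imwrite('pics/pre2.png',np.hstack([a,b]))
o=tosf(p)
a=np.radians(YAW);ex=np.array([np.cos(a),np.sin(a),0]);ey=np.array([-ex[1],ex[0],0])
g=p-.0033*ex+[0,0,.013]
f=lambda X:((pix(S,X)-[300,130])*2.5).round(0)
print('grip',f(g),'spine top/bot',f(g-ey*.02+[0,0,-.02]),f(g-ey*.02+[0,0,-.11]),'bundle -y end ctr',f(g-ey*.064+[0,0,-.121]),'+y end',f(g+ey*.064+[0,0,-.121]))
```

```text
grip [309. 162.] spine top/bot [325. 199.] [306. 293.] bundle -y end ctr [345. 336.] +y end [230. 246.]
```

View pics/pre2.png

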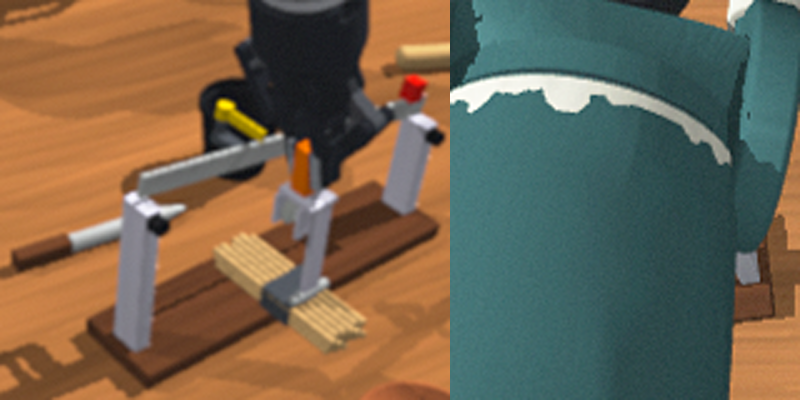

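The hanger is now upright: the bundle ends at crop (348,335) and (235,250) match the predicted (345,336) and (230,246). I move in over the rail with gentle steps.

jog_arm(commands=[{"travel":[0,-12,0],"rot":[0,0,0],"claw":255},{"travel":[1,-26,0],"rot":[0,0,0],"claw":255},{"travel":[2,-32,1],"rot":[0,0,0],"claw":255},{"travel":[2,-28,0],"rot":[0,0,0],"claw":255},{"travel":[1,-17,0],"rot":[0,0,0],"claw":255}])

```text
time: 7.1
tool_pos: [0.5638, 0.0509, 0.2397]
tcp_rot: [-1.958, -2.204, -0.239]
wrist_force: [0.3, -0.3, -2.4]
width: 0.167
grip_force: 117.5
```

jog_arm(commands=[{"travel":[0,0,0],"rot":[0,0,0],"claw":255},{"travel":[0,0,0],"rot":[0,0,0],"claw":255},{"travel":[0,0,0],"rot":[0,0,0],"claw":255},{"travel":[0,0,0],"rot":[0,0,0],"claw":255},{"travel":[0,0,0],"rot":[0,0,0],"claw":255}])

```text
time: 7.6
tool_pos: [0.5674, 0.0504, 0.2396]
tcp_rot: [-1.96, -2.204, -0.24]
wrist_force: [0.4, 0.1, -2.0]
width: 0.169
grip_force: 117.6
```

```bash
cat > m2.py <<'E'
import sys
from h import *
s,p,R=st();S=cam('scene');o=tosf(p);M=R.as_matrix()
print(s['time'],p.round(4),o.round(1),'z rel',s['wrist_force'].round(1),s['grip_force'].round(0),'toolz',M[:,2].round(3),'yawy',np.degrees(np.arctan2(M[1,1],M[0,1])).round(1))
a=np.radians(YAW);ex=np.array([np.cos(a),np.sin(a),0]);ey=np.array([-ex[1],ex[0],0])
g=p-.0033*ex+[0,0,.013]
f=lambda X:((pix(S,X)-[320,100])*4).round(0)
print('pred crop: grip',f(g),'spine bot',f(g-ey*.02+[0,0,-.11]),'-y end',f(g-ey*.064+[0,0,-.121]),'groove',f(g+[0,0,-.05]))
cv2.imwrite(f'pics/{sys.argv[1]}.png',cv2.resize(S['color'][100:250,320:500],(720,600),interpolation=cv2.INTER_CUBIC))
E
python3 m2.py over
```

```text
Traceback (most recent call last):
  File "m2.py", line 4, in <module>
    print(s['time'],p.round(4),o.round(1),'z rel',s['wrist_force'].round(1),s['grip_force'].round(0),'toolz',M[:,2].round(3),'yawy',np.degrees(np.arctan2(M[1,1],M[0,1])).round(1))
                                                                            ^^^^^^^^^^^^^^^^^^^^^
AttributeError: 'float' object has no attribute 'round'
```

```bash
sed -i "s/s\['grip_force'\].round(0)/s['grip_force']/" m2.py; python3 m2.py over
python3 - <<'E'
from h import *
P=[]
for i in range(6):
    T=cam('top');s,p,R=st();P.append(np.r_[tosf(p),s['wrist_force']])
print(np.array(P).round(1),np.mean(P,0).round(2))
E
```

```text
7.65 [0.5673 0.0504 0.2395] [-100.    -1.9   23.8] z rel [ 0.2 -0.9 -1.9] 117.62475371360779 toolz [-0.028  0.24  -0.97 ] yawy 6.7
pred crop: grip [255. 261.] spine bot [260. 461.] -y end [316. 523.] groove [245. 346.]
[[-99.9  -1.7  23.8   0.6   0.3  -2.4]
 [-99.9  -1.6  23.8  -0.2  -0.6  -2.1]
 [-99.9  -1.5  23.8  -0.1   0.2  -2.6]
 [-99.9  -1.5  23.9   0.1   0.4  -2.7]
 [-99.9  -1.5  23.9   1.3   0.6  -2.1]
 [-99.9  -1.4  23.9  -0.3   0.3  -3. ]] [-99.93  -1.54  23.86   0.23   0.21  -2.48]
```

View pics/over.png

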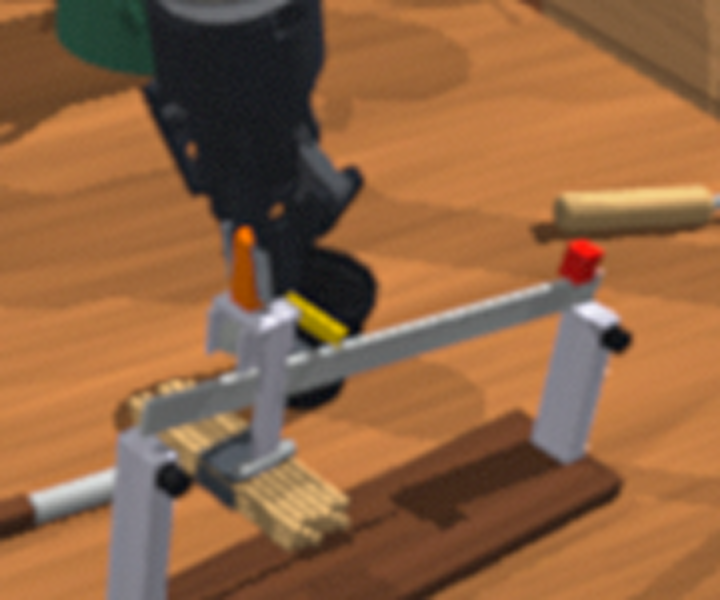

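The picture shows the rail passing through the C, with the spine at (270,390) in front of the bar and the roller above it. I centre it and descend, watching the force.

jog_arm(commands=[{"travel":[-0.7,-1.4,2.9],"rot":[0,0,0],"claw":255},{"travel":[-0.7,0,2.9],"rot":[0,0,0],"claw":255},{"travel":[-0.7,0,2.9],"rot":[0,0,0],"claw":255},{"travel":[-0.7,0,2.9],"rot":[0,0,0],"claw":255},{"travel":[0,0,0],"rot":[0,0,0],"claw":255}])

```text
time: 8.5
tool_pos: [0.5649, 0.0503, 0.227]
tcp_rot: [-1.96, -2.203, -0.239]
wrist_force: [0.7, 0.3, -2.7]
width: 0.168
grip_force: 117.6
```

jog_arm(commands=[{"travel":[-0.2,0,1],"rot":[0,0,0],"claw":255},{"travel":[-0.2,0,1],"rot":[0,0,0],"claw":255},{"travel":[0,0,0],"rot":[0,0,0],"claw":255},{"travel":[0,0,0],"rot":[0,0,0],"claw":255},{"travel":[0,0,0],"rot":[0,0,0],"claw":255}])

```text
time: 9.0
tool_pos: [0.5655, 0.0504, 0.2259]
tcp_rot: [-1.96, -2.204, -0.241]
wrist_force: [-0.7, -0.2, -2.0]
width: 0.168
grip_force: 117.6
```

jog_arm(commands=[{"travel":[-0.2,0,1],"rot":[0,0,0],"claw":255},{"travel":[-0.2,0,1],"rot":[0,0,0],"claw":255},{"travel":[0,0,0],"rot":[0,0,0],"claw":255},{"travel":[0,0,0],"rot":[0,0,0],"claw":255},{"travel":[0,0,0],"rot":[0,0,0],"claw":255}])

```text
time: 9.5
tool_pos: [0.5655, 0.0506, 0.2241]
tcp_rot: [-1.96, -2.204, -0.241]
wrist_force: [-0.6, 0.7, -0.1]
width: 0.163
grip_force: 117.9
```

```bash
python3 m2.py d1
```

```text
9.5 [0.5655 0.0506 0.2241] [-99.5  -0.2   8.4] z rel [-0.6  0.7 -0.1] 117.88647651672363 toolz [-0.028  0.241 -0.97 ] yawy 6.7
pred crop: grip [251. 286.] spine bot [255. 483.] -y end [310. 544.] groove [241. 370.]
```

jog_arm(commands=[{"travel":[-0.2,0,1],"rot":[0,0,0],"claw":255},{"travel":[0,0,0],"rot":[0,0,0],"claw":255},{"travel":[0,0,0],"rot":[0,0,0],"claw":255},{"travel":[0,0,0],"rot":[0,0,0],"claw":255},{"travel":[0,0,0],"rot":[0,0,0],"claw":255}])

```text
time: 10.05
tool_pos: [0.5656, 0.0508, 0.2238]
tcp_rot: [-1.96, -2.204, -0.242]
wrist_force: [-2.5, 1.1, 5.4]
width: 0.165
grip_force: 118.9
```

Contact at 8 N with a small side force. Before trusting it as seated, I check the bar's height from both views, to tell groove contact from flange contact.

Run:
```python
from h import *
T0=cv2.imread('pics/top0.png');s0=cv2.imread('pics/scene0.png');S=cam('scene');T=cam('top')
g=cv2.cvtColor(s0,cv2.COLOR_BGR2GRAY).astype(float)
a=np.radians(YAW);ex=np.array([np.cos(a),np.sin(a),0]);ey=np.array([-ex[1],ex[0],0])
P=lambda x,y,h:c0+(ex*x+ey*y)/1e3+[0,0,.165-np.tan(np.radians(8))*x/1e3+h/1e3]
tv={115:252.81,130:250.31,150:247.22,220:236.09,235:233.7}
from scipy.optimize import brentq
def yoff(h): # y of bar centre at height h from top view
    r=[]
    for u,v in tv.items():
        x=brentq(lambda x:pix(T,P(x,0,h))[0]-u,-250,250)
        r.append(brentq(lambda y:pix(T,P(x,y,h))[1]-v,-40,40))
    return np.mean(r)
for u in(365,372,380,415,425,435,445):
    x=brentq(lambda x:pix(S,P(x,0,0))[0]-u,-250,250);v0=pix(S,P(x,0,0))[1]
    r=np.arange(int(v0)-9,int(v0)+9);print(u,round(x),'nominal row',v0.round(1),'rows from',r[0],g[r,u].astype(int))
for h in(-8,-4,0,4,8,12):
    y=yoff(h);print('h',h,'y',round(y,2),'far edge rows',[round(pix(S,P(x,y+2,h))[1]-pix(S,P(x,0,0))[1],2) for x in(-100,60)],'near',[round(pix(S,P(x,y-2,h))[1]-pix(S,P(x,0,0))[1],2) for x in(-100,60)])
```

```text
365 -142 nominal row 199.8 rows from 190 [149 147 146 136 106  78 114 180 178 129 101 100 103 105 106 107  96  84]
372 -124 nominal row 197.7 rows from 188 [150 149 142 138 129 102 122 182 176 129  99  99 102 104 104 104  95  86]
380 -102 nominal row 195.4 rows from 186 [125 126 125 119 107  95 141 191 164 116 102 101 103 105 105 101  88  80]
415 -2 nominal row 185.1 rows from 176 [148 146 141 134 130 133 160 183 153 111  99 100 100 100 102 109 115 122]
425 29 nominal row 182.2 rows from 173 [146 143 137 131 127 129 160 188 159 111  98  99 103 101 108 124 132 129]
435 61 nominal row 179.3 rows from 170 [144 137 134 131 126 127 153 188 163 116 100 101 103 106 111 128 142 145]
445 94 nominal row 176.4 rows from 167 [140 139 133 131 127 124 146 184 168 124 104 102 104 104 110 127 141 145]
h -8 y -1.69 far edge rows [np.float64(3.11), np.float64(2.95)] near [np.float64(4.07), np.float64(3.79)]
h -4 y -0.82 far edge rows [np.float64(1.32), np.float64(1.26)] near [np.float64(2.27), np.float64(2.11)]
h 0 y 0.05 far edge rows [np.float64(-0.49), np.float64(-0.43)] near [np.float64(0.47), np.float64(0.41)]
h 4 y 0.92 far edge rows [np.float64(-2.3), np.float64(-2.13)] near [np.float64(-1.35), np.float64(-1.29)]
h 8 y 1.79 far edge rows [np.float64(-4.12), np.float64(-3.83)] near [np.float64(-3.17), np.float64(-3.0)]
h 12 y 2.66 far edge rows [np.float64(-5.95), np.float64(-5.55)] near [np.float64(-5.0), np.float64(-4.71)]
```

Bar is about +5 mm and at y ≈ +1.1 in my frame, so I shift 1.3 mm towards +y and see how the force answers.

jog_arm(commands=[{"travel":[0,-0.7,0],"rot":[0,0,0],"claw":255},{"travel":[0,-0.6,0],"rot":[0,0,0],"claw":255},{"travel":[0,0,0],"rot":[0,0,0],"claw":255},{"travel":[0,0,0],"rot":[0,0,0],"claw":255},{"travel":[0,0,0],"rot":[0,0,0],"claw":255}])

```text
time: 10.65
tool_pos: [0.5653, 0.0506, 0.2238]
tcp_rot: [-1.961, -2.205, -0.244]
wrist_force: [0.8, 1.5, 6.3]
width: 0.169
grip_force: 118.6
```

```bash
python3 m2.py seat
```

```text
10.65 [0.5653 0.0506 0.2238] [-99.5   0.1   8.2] z rel [0.8 1.5 6.3] 118.60747575759888 toolz [-0.025  0.241 -0.97 ] yawy 6.7
pred crop: grip [250. 286.] spine bot [255. 483.] -y end [310. 544.] groove [241. 370.]
```

View pics/seat.png

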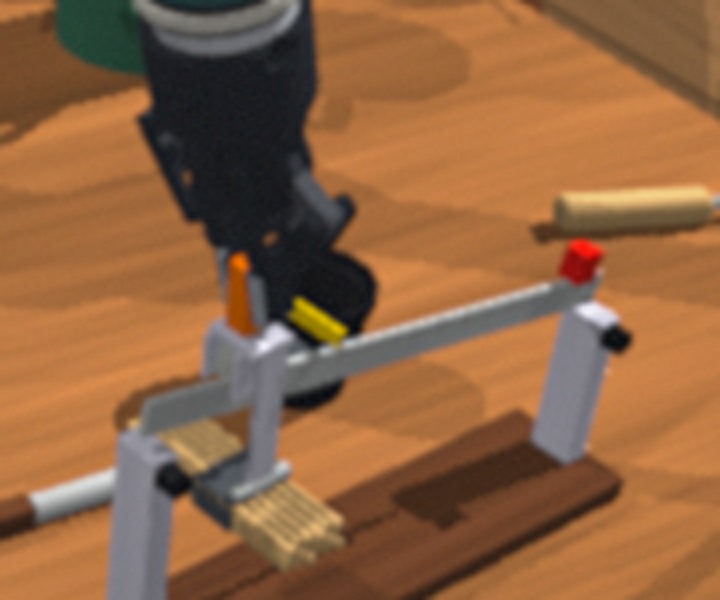

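All ten pictures are now used. This one shows the yoke plate's lower edge at (240,395), well below the bar's top edge (about row 373), which suggests it's seated. I check that against prediction.

Run:
```python
from h import *
S=cam('scene');g=S['color']
a=np.radians(YAW);ex=np.array([np.cos(a),np.sin(a),0]);ey=np.array([-ex[1],ex[0],0])
P=lambda x,y,h:c0+(ex*x+ey*y)/1e3+[0,0,.165+np.tan(np.radians(8))*.103+h/1e3]
f=lambda X:((pix(S,X)-[320,100])*4).round(0).tolist()
for h in(5,10): print(h,'blocktop',f(P(-103,-7,h+70)),f(P(-112,-7,h+70)),f(P(-112,9,h+70)),'plate bottom',f(P(-120,-13,h)),f(P(-86,-13,h)),'bundle -y end top edge',f(P(-124,-63,h-61)),f(P(-82,-63,h-61)),'bot',f(P(-82,-63,h-82)),'\nbar top here',f(P(-103,1,5)))
h=cv2.cvtColor(g,cv2.COLOR_BGR2HSV);m=cv2.inRange(h,(17,60,130),(28,160,255));z=0*m;z[195:250,355:412]=m[195:250,355:412]
p=cv2.findNonZero(z)[:,0];print('bamboo extents crop', ((p.max(0)-[320,100])*4).tolist(),((p[p[:,1].argmax()]-[320,100])*4).tolist(),((p[p[:,0].argmax()]-[320,100])*4).tolist())
```

```text
5 blocktop [263.0, 262.0] [249.0, 268.0] [227.0, 253.0] plate bottom [231.0, 398.0] [282.0, 375.0] bundle -y end top edge [279.0, 547.0] [341.0, 517.0] bot [335.0, 548.0] 
bar top here [239.0, 373.0]
10 blocktop [264.0, 253.0] [250.0, 259.0] [228.0, 244.0] plate bottom [232.0, 390.0] [283.0, 367.0] bundle -y end top edge [280.0, 540.0] [342.0, 510.0] bot [337.0, 541.0] 
bar top here [239.0, 373.0]
bamboo extents crop [340, 560] [280, 560] [340, 536]
```

The picture matches "seated at h = +5" (plate corner predicted at (231,398)), so the roller is in its groove. I push down the slope at 8 N bearing force. For dx along the rail, the tool shift is (0.936·dx, 0, 0.377·dx).

jog_arm(commands=[{"travel":[2.8,0,1.1],"rot":[0,0,0],"claw":255},{"travel":[3.7,0,1.5],"rot":[0,0,0],"claw":255},{"travel":[4.7,0,1.9],"rot":[0,0,0],"claw":255},{"travel":[4.7,0,1.9],"rot":[0,0,0],"claw":255},{"travel":[2.8,0,1.1],"rot":[0,0,0],"claw":255}])

```text
time: 11.25
tool_pos: [0.5629, 0.0703, 0.2211]
tcp_rot: [-1.962, -2.206, -0.244]
wrist_force: [0.3, 0.7, 5.2]
width: 0.168
grip_force: 118.6
```

```bash
cat > m3.py <<'E'
from h import *
S=cam('scene');T=cam('top');s,p,R=st();M=R.as_matrix()
print(s['time'],tosf(p).round(1),'F',s['wrist_force'].round(1),'Tq',s['torque'].round(2),'toolz',M[:,2].round(3))
a=np.radians(YAW);ex=np.array([np.cos(a),np.sin(a),0]);ey=np.array([-ex[1],ex[0],0])
h=cv2.cvtColor(S['color'],cv2.COLOR_BGR2HSV)
for n,lo,hi in(('yellow',(24,150,100),(34,255,255)),('bamboo',(17,60,130),(28,160,255)),('orange',(6,215,100),(19,255,255))):
    m=cv2.inRange(h,lo,hi);z=0*m;z[150:260,350:480]=m[150:260,350:480];q=cv2.findNonZero(z)
    if q is not None: q=q[:,0];print(n,len(q),'mean',q.mean(0).round(1),'min',q.min(0),'max',q.max(0),'rightmost',q[q[:,0].argmax()])
g=p-.0033*ex+[0,0,.013]
print('pred grip',pix(S,g).round(1),'bundle -y end',pix(S,g-ey*.064+[0,0,-.119]).round(1),'right corner',pix(S,g-ey*.063+ex*.021+[0,0,-.111]).round(1))
E
python3 m3.py
```

```text
11.35 [-79.3   0.1   8.2] F [1.7 2.6 6.4] Tq [ 0.38 -0.23 -0.04] toolz [-0.025  0.241 -0.97 ]
yellow 39 mean [402.1 181.1] min [397 177] max [406 185] rightmost [406 182]
bamboo 631 mean [395.7 211.8] min [360 150] max [479 237] rightmost [479 150]
orange 77 mean [386.6 171.3] min [384 161] max [390 180] rightmost [390 180]
pred grip [390.1 169.6] bundle -y end [404.7 232.8] right corner [412.4 225.8]
```

jog_arm(commands=[{"travel":[2.8,0,1.1],"rot":[0,0,0],"claw":255},{"travel":[3.7,0,1.5],"rot":[0,0,0],"claw":255},{"travel":[4.7,0,1.9],"rot":[0,0,0],"claw":255},{"travel":[4.7,0,1.9],"rot":[0,0,0],"claw":255},{"travel":[4.7,0,1.9],"rot":[0,0,0],"claw":255}])

```text
time: 11.85
tool_pos: [0.5604, 0.0918, 0.218]
tcp_rot: [-1.962, -2.206, -0.243]
wrist_force: [-0.2, -2.7, 7.9]
width: 0.168
grip_force: 118.9
```

```bash
python3 m3.py
```

```text
11.95 [-58.    0.1   8.2] F [ 0.7 -1.3  6.7] Tq [-0.23 -0.15  0.03] toolz [-0.025  0.239 -0.971]
yellow 25 mean [388.1 172.4] min [386 170] max [391 176] rightmost [391 172]
bamboo 616 mean [402.2 209.8] min [368 150] max [479 234] rightmost [479 150]
orange 80 mean [394.6 169. ] min [392 160] max [397 178] rightmost [397 161]
pred grip [398.  167.5] bundle -y end [412.1 230.1] right corner [419.6 223.3]
```

jog_arm(commands=[{"travel":[3.7,0,1.3],"rot":[0,0,0],"claw":255},{"travel":[3.7,0,1.4],"rot":[0,0,0],"claw":255},{"travel":[4.7,0,1.8],"rot":[0,0,0],"claw":255},{"travel":[4.7,0,1.9],"rot":[0,0,0],"claw":255},{"travel":[4.7,0,1.9],"rot":[0,0,0],"claw":255}])

```text
time: 12.45
tool_pos: [0.5579, 0.1126, 0.2151]
tcp_rot: [-1.963, -2.208, -0.24]
wrist_force: [0.2, -7.1, 6.8]
width: 0.168
grip_force: 119.1
```

```bash
sed -i 's/z\[150:260,350:480\]=m\[150:260,350:480\]/z[158:260,350:470]=m[158:260,350:470]/' m3.py; python3 m3.py
```

```text
12.55 [-36.    0.    8.2] F [ 0.6 -2.3  5.1] Tq [-0.48 -0.18 -0.04] toolz [-0.025  0.238 -0.971]
yellow 63 mean [389.9 173.5] min [386 170] max [395 177] rightmost [395 173]
bamboo 546 mean [400.3 214.6] min [374 173] max [425 231] rightmost [425 222]
orange 76 mean [402.3 167.3] min [399 158] max [405 176] rightmost [405 160]
pred grip [405.8 165.5] bundle -y end [419.5 227.5] right corner [426.9 220.7]
```

jog_arm(commands=[{"travel":[3.7,0,1.5],"rot":[0,0,0],"claw":255},{"travel":[4.7,0,1.9],"rot":[0,0,0],"claw":255},{"travel":[4.7,0,1.9],"rot":[0,0,0],"claw":255},{"travel":[4.7,0,1.9],"rot":[0,0,0],"claw":255},{"travel":[4.7,0,1.9],"rot":[0,0,0],"claw":255}])

```text
time: 13.05
tool_pos: [0.555, 0.1375, 0.2116]
tcp_rot: [-1.963, -2.206, -0.242]
wrist_force: [0.4, -2.3, 5.5]
width: 0.168
grip_force: 119.0
```

```bash
python3 m3.py
```

```text
13.15 [-10.8   0.    8.2] F [1.5 0.1 4.4] Tq [ 0.14 -0.33 -0.1 ] toolz [-0.025  0.24  -0.97 ]
yellow 101 mean [393.  173.7] min [386 170] max [402 177] rightmost [402 172]
bamboo 534 mean [408.9 211.8] min [382 173] max [434 228] rightmost [434 220]
orange 64 mean [411.2 166. ] min [408 158] max [414 173] rightmost [414 158]
pred grip [414.6 163.2] bundle -y end [427.8 224.5] right corner [435.1 217.8]
```

jog_arm(commands=[{"travel":[3.7,0,1.6],"rot":[0,0,0],"claw":255},{"travel":[4.7,0,2.0],"rot":[0,0,0],"claw":255},{"travel":[4.7,0,1.9],"rot":[0,0,0],"claw":255},{"travel":[4.7,0,1.9],"rot":[0,0,0],"claw":255},{"travel":[4.7,0,1.9],"rot":[0,0,0],"claw":255}])

```text
time: 13.65
tool_pos: [0.552, 0.1618, 0.2081]
tcp_rot: [-1.962, -2.206, -0.242]
wrist_force: [0.9, -2.6, 5.7]
width: 0.164
grip_force: 119.1
```

```bash
python3 m3.py
```

```text
13.75 [13.5  0.1  8.1] F [1.8 0.9 5.7] Tq [ 0.27 -0.25  0.03] toolz [-0.026  0.24  -0.97 ]
yellow 139 mean [396.2 174.1] min [386 170] max [409 177] rightmost [409 173]
bamboo 490 mean [416.7 209. ] min [391 174] max [441 225] rightmost [441 217]
orange 57 mean [419.5 164.5] min [417 158] max [422 171] rightmost [422 171]
pred grip [422.9 161.1] bundle -y end [435.6 221.7] right corner [442.8 215.1]
```

jog_arm(commands=[{"travel":[3.7,0,1.5],"rot":[0,0,0],"claw":255},{"travel":[4.7,0,1.9],"rot":[0,0,0],"claw":255},{"travel":[4.7,0,1.9],"rot":[0,0,0],"claw":255},{"travel":[3.7,0,1.5],"rot":[0,0,0],"claw":255},{"travel":[1.9,0,0.7],"rot":[0,0,0],"claw":255}])

```text
time: 14.25
tool_pos: [0.5494, 0.1827, 0.2051]
tcp_rot: [-1.961, -2.205, -0.243]
wrist_force: [0.8, 0.6, 5.5]
width: 0.166
grip_force: 118.9
```

```bash
python3 m3.py
```

```text
14.35 [33.8  0.3  8.1] F [1.  1.1 5.6] Tq [ 0.38 -0.13  0.01] toolz [-0.027  0.241 -0.97 ]
yellow 133 mean [395.2 177.8] min [386 170] max [405 186] rightmost [405 182]
bamboo 478 mean [423.7 206.9] min [398 186] max [448 223] rightmost [448 214]
orange 51 mean [426.5 163.6] min [424 158] max [429 169] rightmost [429 168]
pred grip [429.5 159.3] bundle -y end [441.9 219.3] right corner [449.  212.8]
```

The gate has sprung shut behind it: yellow spans rows 170–186, as at the start. I relieve the bearing force before releasing.

jog_arm(commands=[{"travel":[0.2,0,-0.7],"rot":[0,0,0],"claw":255},{"travel":[0,0,0],"rot":[0,0,0],"claw":255},{"travel":[0,0,0],"rot":[0,0,0],"claw":255},{"travel":[0,0,0],"rot":[0,0,0],"claw":255},{"travel":[0,0,0],"rot":[0,0,0],"claw":255}])

```text
time: 14.85
tool_pos: [0.5492, 0.1824, 0.2052]
tcp_rot: [-1.961, -2.204, -0.242]
wrist_force: [3.7, 1.6, 3.5]
width: 0.169
grip_force: 118.3
```

jog_arm(commands=[{"travel":[0,0.5,-0.3],"rot":[0,0,0],"claw":255},{"travel":[0,0,0],"rot":[0,0,0],"claw":255},{"travel":[0,0,0],"rot":[0,0,0],"claw":255},{"travel":[0,0,0],"rot":[0,0,0],"claw":255},{"travel":[0,0,0],"rot":[0,0,0],"claw":255}])

```text
time: 15.35
tool_pos: [0.5491, 0.1823, 0.2053]
tcp_rot: [-1.96, -2.204, -0.241]
wrist_force: [3.0, 1.7, 2.5]
width: 0.167
grip_force: 118.3
```

```bash
python3 m3.py|head -1
```

```text
15.45 [33.2  0.5  8.3] F [3.2 1.8 2.5] Tq [ 0.16 -0.64 -0.09] toolz [-0.028  0.24  -0.97 ]
```

jog_arm(commands=[{"travel":[0,0.6,-0.3],"rot":[0,0,0],"claw":255},{"travel":[0,0,0],"rot":[0,0,0],"claw":255},{"travel":[0,0,0],"rot":[0,0,0],"claw":255},{"travel":[0,0,0],"rot":[0,0,0],"claw":255},{"travel":[0,0,0],"rot":[0,0,0],"claw":255}])

```text
time: 15.95
tool_pos: [0.5493, 0.1823, 0.2053]
tcp_rot: [-1.96, -2.203, -0.239]
wrist_force: [0.8, -0.7, 1.4]
width: 0.163
grip_force: 118.2
```

```bash
python3 m3.py|head -1
```

```text
16.05 [33.2  0.4  8.3] F [1.4 1.8 1.3] Tq [ 0.08 -0.21 -0.08] toolz [-0.029  0.24  -0.97 ]
```

jog_arm(commands=[{"travel":[0,0,0],"rot":[0,0,0],"claw":0},{"travel":[0,0,0],"rot":[0,0,0],"claw":0},{"travel":[0,0,0],"rot":[0,0,0],"claw":0},{"travel":[0,0,0],"rot":[0,0,0],"claw":0},{"travel":[0,0,0],"rot":[0,0,0],"claw":0}])

```text
time: 16.55
tool_pos: [0.5496, 0.1823, 0.2055]
tcp_rot: [-1.96, -2.204, -0.24]
wrist_force: [-0.3, -0.5, 0.4]
width: 0.991
grip_force: 0.0
```

```bash
python3 m3.py
```

```text
16.65 [33.2 -0.   8.6] F [-1.1  0.4 -0.4] Tq [-0.16  0.    0.02] toolz [-0.028  0.24  -0.97 ]
yellow 145 mean [395.  177.2] min [386 170] max [405 185] rightmost [405 181]
bamboo 461 mean [427.8 204.7] min [402 185] max [453 221] rightmost [453 213]
orange 84 mean [434.  161.9] min [430 158] max [439 167] rightmost [439 158]
pred grip [429.5 159.2] bundle -y end [441.9 219.3] right corner [448.9 212.8]
```

It's rolling. I back straight out along the tool axis.

jog_arm(commands=[{"travel":[0,0,-5],"rot":[0,0,0],"claw":0},{"travel":[0,0,-15],"rot":[0,0,0],"claw":0},{"travel":[0,0,-30],"rot":[0,0,0],"claw":0},{"travel":[0,0,-35],"rot":[0,0,0],"claw":0},{"travel":[0,0,-25],"rot":[0,0,0],"claw":0}])

```text
time: 17.15
tool_pos: [0.5537, 0.1555, 0.3164]
tcp_rot: [-1.962, -2.206, -0.245]
wrist_force: [1.1, 0.2, 0.7]
width: 0.997
grip_force: 0.0
```

```bash
cat > m4.py <<'E'
from h import *
for k in range(3):
    S=cam('scene');s,p,R=st();h=cv2.cvtColor(S['color'],cv2.COLOR_BGR2HSV)
    print(s['time'],p.round(3),s['wrist_force'].round(1))
    for n,lo,hi,v in(('yellow',(24,150,100),(34,255,255),158),('bamboo',(17,60,130),(28,160,255),158),('orange',(6,215,100),(19,255,255),100)):
        m=cv2.inRange(h,lo,hi);z=0*m;z[v:260,370:500]=m[v:260,370:500]
        N,l,q,ce=cv2.connectedComponentsWithStats(z);print(n,[(q[i].tolist(),ce[i].round(1).tolist()) for i in range(1,N) if q[i,4]>25])
a=np.radians(YAW);ex=np.array([np.cos(a),np.sin(a),0]);ey=np.array([-ex[1],ex[0],0])
g=sf(125,1,5)-[0,0,.0367]
print('at stop: grip',pix(S,g+[0,0,.05]),'bundle ends',pix(S,g-ey*.064+[0,0,-.07]),pix(S,g+ey*.064+[0,0,-.07]))
E
python3 m4.py
```

```text
17.2 [0.556 0.155 0.321] [1.4 1.2 2.7]
yellow [([386, 170, 20, 16, 142], [395.0, 177.3])]
bamboo [([411, 188, 25, 16, 218], [422.8, 194.8]), ([437, 202, 24, 16, 234], [447.9, 209.9])]
orange [([439, 146, 12, 19, 158], [444.5, 155.2])]
17.25 [0.556 0.155 0.319] [0.3 1.2 0.5]
yellow [([386, 170, 20, 16, 142], [395.0, 177.3])]
bamboo [([412, 188, 24, 16, 208], [423.3, 194.5]), ([437, 202, 25, 16, 239], [448.4, 209.9])]
orange [([440, 146, 12, 19, 158], [445.6, 155.1])]
17.3 [0.555 0.156 0.316] [-0.2 -0.7 -0.9]
yellow [([386, 170, 20, 16, 144], [395.0, 177.3])]
bamboo [([412, 188, 25, 16, 204], [423.9, 194.3]), ([437, 202, 25, 17, 237], [448.6, 209.6])]
orange [([441, 146, 12, 19, 158], [446.5, 154.7])]
at stop: grip [458.70825263 152.45335407] bundle ends [469.42606951 210.2347035 ] [429.16511169 183.88559503]
```

Still rolling downhill. I wait and lift further away.

jog_arm(commands=[{"travel":[0,0,-10],"rot":[0,0,0],"claw":0},{"travel":[0,0,-20],"rot":[0,0,0],"claw":0},{"travel":[0,0,-20],"rot":[0,0,0],"claw":0},{"travel":[0,0,-10],"rot":[0,0,0],"claw":0},{"travel":[0,0,0],"rot":[0,0,0],"claw":0}])

```text
time: 17.8
tool_pos: [0.555, 0.1414, 0.3718]
tcp_rot: [-1.961, -2.205, -0.243]
wrist_force: [-0.2, 0.4, -0.0]
width: 0.999
grip_force: 0.0
```

jog_arm(commands=[{"travel":[0,0,0],"rot":[0,0,0],"claw":0},{"travel":[0,0,0],"rot":[0,0,0],"claw":0},{"travel":[0,0,0],"rot":[0,0,0],"claw":0},{"travel":[0,0,0],"rot":[0,0,0],"claw":0},{"travel":[0,0,0],"rot":[0,0,0],"claw":0}])

```text
time: 18.3
tool_pos: [0.5544, 0.1416, 0.3701]
tcp_rot: [-1.96, -2.203, -0.24]
wrist_force: [0.4, -0.8, -0.6]
width: 1.001
grip_force: 0.0
```

jog_arm(commands=[{"travel":[0,0,0],"rot":[0,0,0],"claw":0},{"travel":[0,0,0],"rot":[0,0,0],"claw":0},{"travel":[0,0,0],"rot":[0,0,0],"claw":0},{"travel":[0,0,0],"rot":[0,0,0],"claw":0},{"travel":[0,0,0],"rot":[0,0,0],"claw":0}])

```text
time: 18.8
tool_pos: [0.5545, 0.1415, 0.3707]
tcp_rot: [-1.96, -2.204, -0.241]
wrist_force: [0.6, -1.0, -0.5]
width: 1.001
grip_force: 0.0
```

```bash
python3 m4.py
```

```text
18.85 [0.555 0.141 0.371] [ 0.1  0.2 -0.7]
yellow [([386, 170, 20, 16, 140], [394.9, 177.2])]
bamboo [([426, 183, 25, 16, 205], [438.2, 190.0]), ([452, 198, 24, 14, 210], [463.4, 204.5])]
orange [([457, 142, 12, 18, 149], [462.6, 150.5])]
18.9 [0.555 0.142 0.371] [-0.2 -0.4  0.1]
yellow [([386, 170, 20, 16, 141], [395.0, 177.2])]
bamboo [([427, 184, 24, 15, 203], [438.3, 190.0]), ([452, 198, 25, 14, 211], [463.5, 204.4])]
orange [([457, 142, 12, 18, 149], [462.5, 150.4])]
18.95 [0.555 0.142 0.371] [-0.8 -0.4 -0.1]
yellow [([386, 170, 20, 16, 142], [395.0, 177.3])]
bamboo [([427, 184, 24, 16, 203], [438.6, 190.0]), ([453, 198, 24, 14, 210], [463.8, 204.3])]
orange [([457, 142, 12, 18, 149], [462.4, 150.4])]
at stop: grip [458.70825263 152.45335407] bundle ends [469.42606951 210.2347035 ] [429.16511169 183.88559503]
```

At the stop, with a slight swing still on. I let it settle.

jog_arm(commands=[{"travel":[0,0,0],"rot":[0,0,0],"claw":0},{"travel":[0,0,0],"rot":[0,0,0],"claw":0},{"travel":[0,0,0],"rot":[0,0,0],"claw":0},{"travel":[0,0,0],"rot":[0,0,0],"claw":0},{"travel":[0,0,0],"rot":[0,0,0],"claw":0}])

```text
time: 19.45
tool_pos: [0.5545, 0.1415, 0.3706]
tcp_rot: [-1.96, -2.204, -0.241]
wrist_force: [0.9, 0.7, -0.3]
width: 1.003
grip_force: 0.0
```

jog_arm(commands=[{"travel":[0,0,0],"rot":[0,0,0],"claw":0},{"travel":[0,0,0],"rot":[0,0,0],"claw":0},{"travel":[0,0,0],"rot":[0,0,0],"claw":0},{"travel":[0,0,0],"rot":[0,0,0],"claw":0},{"travel":[0,0,0],"rot":[0,0,0],"claw":0}])

```text
time: 19.95
tool_pos: [0.5546, 0.1415, 0.3706]
tcp_rot: [-1.96, -2.204, -0.241]
wrist_force: [0.4, -1.1, -0.6]
width: 1.0
grip_force: 0.0
```

jog_arm(commands=[{"travel":[0,0,0],"rot":[0,0,0],"claw":0},{"travel":[0,0,0],"rot":[0,0,0],"claw":0},{"travel":[0,0,0],"rot":[0,0,0],"claw":0},{"travel":[0,0,0],"rot":[0,0,0],"claw":0},{"travel":[0,0,0],"rot":[0,0,0],"claw":0}])

```text
time: 20.45
tool_pos: [0.5545, 0.1416, 0.3706]
tcp_rot: [-1.96, -2.204, -0.241]
wrist_force: [0.1, 0.6, 0.6]
width: 0.997
grip_force: 0.0
```

jog_arm(commands=[{"travel":[0,0,0],"rot":[0,0,0],"claw":0},{"travel":[0,0,0],"rot":[0,0,0],"claw":0},{"travel":[0,0,0],"rot":[0,0,0],"claw":0},{"travel":[0,0,0],"rot":[0,0,0],"claw":0},{"travel":[0,0,0],"rot":[0,0,0],"claw":0}])

```text
time: 20.95
tool_pos: [0.5545, 0.1415, 0.3706]
tcp_rot: [-1.96, -2.204, -0.241]
wrist_force: [-0.1, 0.2, 0.2]
width: 1.001
grip_force: 0.0
```

```bash
python3 m4.py
```

```text
21.0 [0.555 0.142 0.371] [-0.3  0.8 -0.1]
yellow [([386, 170, 20, 16, 142], [395.0, 177.3])]
bamboo [([429, 183, 23, 16, 207], [440.0, 189.5]), ([454, 197, 24, 14, 212], [464.8, 203.7])]
orange [([457, 142, 11, 19, 147], [461.7, 150.8])]
21.05 [0.555 0.142 0.371] [-0.6 -0.4 -1. ]
yellow [([386, 170, 20, 16, 142], [394.9, 177.2])]
bamboo [([428, 183, 24, 16, 203], [439.6, 189.6]), ([454, 197, 24, 15, 212], [464.9, 203.9])]
orange [([457, 142, 11, 19, 147], [461.8, 150.7])]
21.1 [0.555 0.142 0.371] [ 0.1  0.8 -0. ]
yellow [([386, 170, 20, 16, 140], [394.9, 177.2])]
bamboo [([428, 183, 24, 16, 203], [439.4, 189.6]), ([454, 197, 24, 16, 221], [464.8, 204.2])]
orange [([457, 142, 12, 19, 146], [462.1, 150.7])]
at stop: grip [458.70825263 152.45335407] bundle ends [469.42606951 210.2347035 ] [429.16511169 183.88559503]
```

jog_arm(commands=[{"travel":[0,0,0],"rot":[0,0,0],"claw":0},{"travel":[0,0,0],"rot":[0,0,0],"claw":0},{"travel":[0,0,0],"rot":[0,0,0],"claw":0},{"travel":[0,0,0],"rot":[0,0,0],"claw":0},{"travel":[0,0,0],"rot":[0,0,0],"claw":0}])

```text
time: 21.6
tool_pos: [0.5545, 0.1416, 0.3706]
tcp_rot: [-1.96, -2.204, -0.241]
wrist_force: [-0.1, 0.2, 0.2]
width: 1.001
grip_force: 0.0
```

jog_arm(commands=[{"travel":[0,0,0],"rot":[0,0,0],"claw":0},{"travel":[0,0,0],"rot":[0,0,0],"claw":0},{"travel":[0,0,0],"rot":[0,0,0],"claw":0},{"travel":[0,0,0],"rot":[0,0,0],"claw":0},{"travel":[0,0,0],"rot":[0,0,0],"claw":0}])

```text
time: 22.1
tool_pos: [0.5545, 0.1415, 0.3706]
tcp_rot: [-1.96, -2.204, -0.241]
wrist_force: [0.2, -0.8, -0.1]
width: 1.0
grip_force: 0.0
```

jog_arm(commands=[{"travel":[0,0,0],"rot":[0,0,0],"claw":0},{"travel":[0,0,0],"rot":[0,0,0],"claw":0},{"travel":[0,0,0],"rot":[0,0,0],"claw":0},{"travel":[0,0,0],"rot":[0,0,0],"claw":0},{"travel":[0,0,0],"rot":[0,0,0],"claw":0}])

```text
time: 22.6
tool_pos: [0.5545, 0.1415, 0.3706]
tcp_rot: [-1.96, -2.204, -0.241]
wrist_force: [0.4, 0.5, 0.4]
width: 1.002
grip_force: 0.0
```

jog_arm(commands=[{"travel":[0,0,0],"rot":[0,0,0],"claw":0},{"travel":[0,0,0],"rot":[0,0,0],"claw":0},{"travel":[0,0,0],"rot":[0,0,0],"claw":0},{"travel":[0,0,0],"rot":[0,0,0],"claw":0},{"travel":[0,0,0],"rot":[0,0,0],"claw":0}])

```text
time: 23.1
tool_pos: [0.5545, 0.1415, 0.3706]
tcp_rot: [-1.96, -2.204, -0.241]
wrist_force: [-0.4, -0.4, 0.3]
width: 1.002
grip_force: 0.0
```

jog_arm(commands=[{"travel":[0,0,0],"rot":[0,0,0],"claw":0},{"travel":[0,0,0],"rot":[0,0,0],"claw":0},{"travel":[0,0,0],"rot":[0,0,0],"claw":0},{"travel":[0,0,0],"rot":[0,0,0],"claw":0},{"travel":[0,0,0],"rot":[0,0,0],"claw":0}])

```text
time: 23.6
tool_pos: [0.5545, 0.1416, 0.3706]
tcp_rot: [-1.96, -2.204, -0.241]
wrist_force: [0.3, -0.2, -0.5]
width: 1.002
grip_force: 0.0
```

```bash
sed -i 's/range(3)/range(6)/' m4.py; python3 m4.py
python3 - <<'E'
from h import *
a=cv2.imread('pics/scene0.png').astype(int);b=cam('scene')['color'].astype(int)
for n,(x0,y0,x1,y1) in dict(saucer=(438,282,498,328),funnel=(348,330,398,378),dibber=(302,210,345,240),pot=(378,160,388,200)).items():
    print(n,'mean change',np.abs(a[y0:y1,x0:x1]-b[y0:y1,x0:x1]).mean().round(1))
E
```

```text
23.65 [0.555 0.142 0.371] [-0.3  0.  -0.3]
yellow [([386, 170, 20, 16, 141], [395.0, 177.3])]
bamboo [([428, 183, 24, 16, 202], [439.1, 189.6]), ([454, 198, 24, 15, 216], [464.6, 204.3])]
orange [([457, 142, 12, 19, 146], [462.0, 150.6])]
23.7 [0.555 0.142 0.371] [ 0.2 -0.7  0.3]
yellow [([386, 170, 20, 16, 141], [394.9, 177.2])]
bamboo [([428, 183, 24, 16, 202], [439.3, 189.7]), ([454, 197, 24, 16, 221], [464.7, 204.3])]
orange [([457, 142, 12, 19, 150], [462.1, 150.6])]
23.75 [0.555 0.142 0.371] [-0.7  0.8 -0.4]
yellow [([386, 170, 20, 16, 140], [395.0, 177.3])]
bamboo [([428, 183, 24, 16, 201], [439.2, 189.7]), ([454, 197, 23, 16, 221], [464.7, 204.3])]
orange [([457, 142, 12, 19, 148], [462.1, 150.6])]
23.8 [0.555 0.142 0.371] [ 0.7  0.6 -1.2]
yellow [([386, 170, 20, 16, 142], [395.0, 177.3])]
bamboo [([428, 183, 24, 16, 203], [439.3, 189.6]), ([454, 198, 24, 15, 221], [464.7, 204.3])]
orange [([457, 142, 12, 19, 147], [462.1, 150.6])]
23.85 [0.555 0.142 0.371] [ 0.4 -0.1 -0.1]
yellow [([386, 170, 20, 16, 142], [395.0, 177.3])]
bamboo [([428, 183, 24, 16, 201], [439.3, 189.7]), ([454, 198, 24, 15, 222], [464.8, 204.3])]
orange [([457, 142, 12, 19, 151], [462.0, 150.6])]
23.9 [0.555 0.142 0.371] [ 0.6 -0.  -0. ]
yellow [([386, 170, 20, 16, 140], [395.0, 177.3])]
bamboo [([427, 183, 25, 16, 204], [439.1, 189.5]), ([454, 197, 24, 16, 221], [464.8, 204.3])]
orange [([457, 142, 12, 19, 149], [462.1, 150.6])]
at stop: grip [458.70825263 152.45335407] bundle ends [469.42606951 210.2347035 ] [429.16511169 183.88559503]
saucer mean change 1.4
funnel mean change 1.6
dibber mean change 1.5
pot mean change 7.3
```

The hanger is at rest at the stop, the gate is shut, and the bystanders haven't moved; the pot region's change fits the arm's shadow. I hand the job in.

```bash
python3 -c "
from workcell import workorder
print(workorder.finish_job())"
```

```text
the job is handed in; nothing more can be done
None
```

The hanger was set on the rail while held, pushed through the gate at under about 11 N, and released; it rolled down and now hangs at rest at the red stop with the gate shut. The job is handed in, about 24 s on the clock, with no verdict returned; saucer, funnel and dibber are unmoved by image comparison, but the pot's check is weaker because its patch changed slightly, which I put down to the arm's shadow.

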